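Load-test a return spring and sort it by its loaded length

ROBOT

A 6-joint arm with a two-finger parallel gripper is mounted at the origin on a cart in front of the work surface, level with it; the furniture and walls round the work are solid. World frame = base frame: x ahead of the robot, y to its left, z up, the work surface at z = 0. Lengths are in m, angles in rad, forces in N, time in s.
With the tool pointing down it reaches from about 0.275 to 0.75 m from the base axis. Payload 10.2 kg.
Tool frame: the origin (TCP) lies midway between the tips of the shut fingers; the grasp point (between the pads) lies 19 mm behind it (env.hold_point_z is the distance from the TCP to the grasp point, in m); z points along the fingers, y is the line along which they close (so a half turn about z gives the same grasp; the last joint's range is limited). The gripper opens to 85 mm and grips with 20 to 120 N. Pads are 22 mm wide; open, the fingers measure 114 mm over their backs; the gripper's body (76 mm by 85 mm) begins 54 mm behind the grasp point. The pads swing forward as they close: fully open they stand 13 mm farther back than shut.
Start: joints at [-1.554, 0.313, 1.498, -0, 1.331, -0.223], TCP at [0.125, -0.51, 0.231] pointing down, gripper open.
Joint ranges: [-2.94, 2.94], [-0.97, 2.17], [0.19, 2.56], [-1.23, 4.37], [0.02, 3.11], [-2.88, 2.88]. Speed limits (rad/s): [2.39, 2.39, 3.01, 3.14, 3.14, 3.14].

INTERFACE

Orientations are given as a unit quaternion [x, y, z, w].
In Python, from bench import env, kinematics, monitor, eyes, job gives the robot as it stands. The module is installed in compiled form; this text tells all that it offers. Calls block until the motion is done:
- env.reach(position, orientation): joint-space move of the TCP to a pose.
- env.movel(position, velocity=0.15, frame=None, guard=None): straight line of the TCP; frame=None keeps the orientation; velocity is the mean speed in m/s. With guard (N) it stops when the force on the tool has changed by that much, and returns True; else False.
- env.set_joints(angles): joint-space move.
- env.release() and env.close_gripper(effort=None): open the fingers fully, or close them until they stop; effort is the grip in N (None keeps the last).
- env.hold(seconds).
- kinematics.ik(position, orientation): joint angles nearest the present ones, or None.
- monitor.sense(): the state.
- eyes.grab_frame(name): name is "side" or "top" or "wrist"; returns a dict with "frame" (400x640x3 uint8, red, green, blue), "mtx" (3x3 intrinsics, pixels), "view" (4x4, takes a point from world to camera coordinates). Camera axes: x right, y down, z forward; pixel columns grow to the right and rows downward; lengths in m; the calibration is good to about 2 mm. A picture is of the moment at which its call begins. There is no depth.
A pose or a line that the arm cannot do raises env.MotionError and nothing moves.
- job.hand_in(): hands the job in; it is judged then, once.
The state is a dict: "clock": time; "joints": joint angles; "qvel": joint speeds; "joint_efforts": joint torques, N m; "position": TCP position; "ee_rot": TCP orientation; "contact_force": force on the tool from outside, world axes, zero at the start; "ft_torque": the same for the moment, N m; "finger_gap": opening from 0.0 (shut) to 1.0 (fully open); "gripper_force": force on a finger pad.
Only numpy, scipy, OpenCV 4.12 (cv2) and the standard library are available. Lean on these libraries where they do the work, as an engineer would, in place of code of your own. Each camera call takes 0.05 s, during which the arm holds its last target. There are 200 camera calls.

TASK

Test the return spring in the cup of the spring tester: with shut fingers press straight down on its blue top pad until the load is 12 newtons (10.5 to 13.5, never over 15), hold that for a good second and let go, never touching the yellow drag pointer or the red reference mark yourself. The pointer stays at the lowest place the spring pushed it to: if that is above the red mark the spring is good and goes into the green tray, if below it is too weak and goes into the red tray. Lift the spring straight up out of the tester by its knob, stand it upright in the right tray, let go, and leave everything else undisturbed.

Things in the scene. Friction and masses are not known exactly. Their poses are not given: they have to be found in the camera images.
- tester_cup (a point): Centre of the floor of the cup on the fixed spring tester; z up. The cup is a steel ring, inside diameter 39 mm, 8 mm high, on a grey plate (130 mm along x, 190 mm along y) whose top is 14 mm above the bench. On the tester's +y side, 64 mm from the cup's centre, stands a column 88 mm above the plate, its scale facing -x. No other side of the spring is obstructed.
- pad_top (a point): Centre of the top face of the round blue pad (24 mm across) on the spring's head, 124 mm above the bench at the start; the place to press. Stop after 46 mm. It does not yield to the first 2 to 10 N, then by about 4 mm per newton: the spring's strength differs from start to start and must be felt. 12 N pushes it down some 8 to 40 mm.
- knob_center (a point): Centre of the spring's ribbed aluminium knob, an upright cylinder 34 mm across, 28 mm high, to be gripped from above (in the tester, close the fingers along the tester's x axis, clear of the column). 93 mm above the underside of the foot when unloaded. Under the knob is a steel flange 60 mm across, its top 14 mm below this point: keep the fingertips above it.
- spring_foot (a point): Centre of the underside of the spring's dark round steel foot, 35 mm across, 22 mm high; z up along the spring. At the start it stands loose in the tester's cup. The whole spring, 110 mm tall, weighs 0.25 to 1.05 kg.
- spring: The whole spring assembly; the same origin as spring_foot.
- spring_pad: The blue pad itself; origin at the centre of its underside, 3 mm below pad_top.
- drag_pointer: Yellow drag pointer sliding on the column; origin in the column's front, at the height of the top of its arm. The arm, 7 mm wide, reaches 1 mm under the edge of the spring's flange, which pushes it down as the spring is pressed; it stays at the lowest place reached. It ends 25 mm from the spring's axis.
- pointer_tip (a point): Tip of the yellow pointer on the column's scale; compare its height with mark_tip.
- ref_mark: Red reference mark clamped on the column, at another height at every start; origin in the column's front, 1 mm above its tip.
- mark_tip (a point): Tip of the red mark on the column's scale.
- tray_green: Green open tray for good springs, fixed: 90 by 90 mm outside, 16 mm high, walls and floor 4 mm thick; origin at the centre of its underside on the bench, z up.
- tray_red: Red open tray for weak springs, the same size; origin at the centre of its underside on the bench, z up.
- media_bottle: Bystander: bottle with a blue cap, 56 mm across, 107 mm high; origin under its centre.
- agar_bottle: Bystander: bottle with a blue cap, 56 mm across, 107 mm high; origin under its centre.
- timer: Bystander: white lab timer, 33 x 52 x 47 mm; origin under its centre.
- marker_blue: Bystander: marker with a blue cap, lying, 134 mm long; origin under its centre.
Things that resemble listed ones, but are neither listed nor needed, are in the scene too. Leave any orange look-alike of the spring alone.

How it is judged:
By the outcome, as a careful person would: the job done as asked, in the order asked, and still so for the second after the job is handed in, with the robot touching nothing.
It also fails if it takes over 54 s, if anything falls off the work surface, if the arm or the gripper's body presses on something with over 40 N, if the wrist force passes 120 N, or if a joint passes its speed limit or range.

## Working session

There is one attempt and no reset: what is moved stays moved. The work goes in short steps, each a Python script; the robot and the scene stay as the last script left them, time stands still between calls to the robot, and variables do not carry over. Pictures are saved under pics/ and viewed, at most 10 in all, crops included, and the job is handed in when it is done.

```bash
mkdir -p pics
cat > h.py <<'E'
from bench import env, kinematics, monitor, eyes, job
import numpy as np, cv2
def snap(n,f=None):
    d=eyes.grab_frame(n)
    if f: cv2.imwrite('pics/'+f,d['frame'][:,:,::-1])
    np.savez('last_%s.npz'%n,**d)
    return d
def ray(d,u,v):
    R=d['view'][:3,:3];t=d['view'][:3,3]
    return -R.T@t, R.T@np.linalg.inv(d['mtx'])@np.array([u,v,1.])
def plane(d,u,v,z):
    c,r=ray(d,u,v); return c+r*(z-c[2])/r[2]
def proj(d,p):
    q=d['mtx']@(d['view'][:3,:3]@np.array(p)+d['view'][:3,3]); return q[:2]/q[2]
def tri(*obs):
    A=np.zeros((3,3));b=np.zeros(3)
    for d,u,v in obs:
        c,r=ray(d,u,v); r/=np.linalg.norm(r); P=np.eye(3)-np.outer(r,r); A+=P;b+=P@c
    return np.linalg.solve(A,b)
E
python3 - <<'E'
from h import *
a=snap('side','side0.png');b=snap('top','top0.png')
for d in(a,b): print(ray(d,320,200)[0],ray(d,320,200)[1])
s=monitor.sense();print(s['clock'],s['ee_rot'],s['contact_force'],env.hold_point_z)
E
```

```text
[ 0.31216715 -1.00607413  0.65777933] [ 0.17241189  0.84428872 -0.50766341]
[ 0.30872457 -0.02905438  1.19189997] [ 0.1968784   0.00106265 -0.98045852]
0.1 [ 9.92817258e-01  1.19639343e-01  4.28658603e-05 -5.64239552e-04] [ 0.32432697 -0.42046644 -0.34307153] 0.0187
```

View pics/side0.png

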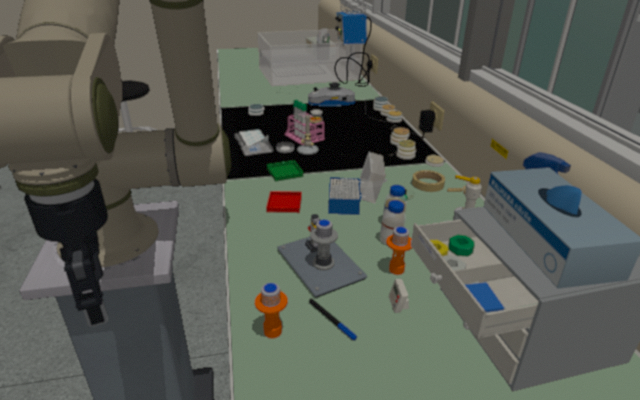

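View pics/top0.png

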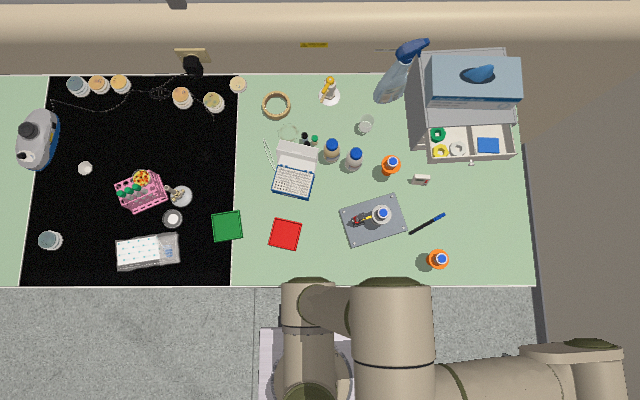

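Side view: the grey tester plate is centred near (322,262) with the silver, blue-topped spring at (324,240). The orange look-alikes are at (400,250) and (271,308). The red tray is at (284,202) and the green tray at (285,170).
Top view: the spring is at (381,214), its column at (357,220), and the trays at (285,234) red and (227,226) green. Orange decoys are at (391,164) and (438,259). The silver one standing on the grey plate fits the description. I'll confirm it in one enlarged crop.

Run:
```python
from h import *
a=dict(np.load('last_side.npz'));b=dict(np.load('last_top.npz'))
A=cv2.resize(a['frame'][200:300,270:370],(600,600),interpolation=cv2.INTER_CUBIC)[:,:400+200]
B=cv2.resize(b['frame'][185:255,330:420],(514,400),interpolation=cv2.INTER_CUBIC)
A=cv2.resize(a['frame'][205:295,272:372],(400,360),interpolation=cv2.INTER_CUBIC)
B=cv2.resize(b['frame'][187:251,334:414],(400,320),interpolation=cv2.INTER_CUBIC)
I=np.zeros((360,800,3),np.uint8);I[:,:400]=A;I[:320,400:]=B
cv2.imwrite('pics/crop1.png',I[:,:,::-1])
def blobs(d,lo,hi,box,n=5):
    h=cv2.cvtColor(d['frame'],cv2.COLOR_RGB2HSV); m=cv2.inRange(h,lo,hi)
    M=np.zeros_like(m);M[box[1]:box[3],box[0]:box[2]]=m[box[1]:box[3],box[0]:box[2]]
    k,l,s,c=cv2.connectedComponentsWithStats(M)
    return [(s[i,4],c[i].round(2),s[i,:4],cv2.minAreaRect(np.argwhere(l==i)[:,::-1].astype(np.float32))) for i in range(1,k) if s[i,4]>n]
for nm,d,box in(('side',a,(310,210,340,240)),('top',b,(370,203,395,225))):
    for x in blobs(d,(105,110,60),(125,255,255),box): print(nm,'pad',x[:3])
for col,lo,hi in(('red',(0,150,60),(8,255,255)),('green',(50,120,40),(85,255,255))):
    for x in blobs(b,lo,hi,(200,200,310,260),300):
        print(col,x[0],x[1],x[3]); print(plane(b,*x[3][0],.016),plane(b,*x[3][0],.004))
m=cv2.inRange(cv2.cvtColor(b['frame'],cv2.COLOR_RGB2HSV),(90,10,60),(130,110,200));M=np.zeros_like(m);M[187:251,334:414]=m[187:251,334:414]
c=max(cv2.findContours(M,0,2)[0],key=cv2.contourArea);r=cv2.minAreaRect(c);print('plate',r)
print([plane(b,*p,.014).round(4) for p in cv2.boxPoints(r)],plane(b,*r[0],.014))
```

```text
side pad (np.int32(53), array([323.58, 222.38]), array([319, 220,  10,   6], dtype=int32))
top pad (np.int32(47), array([382.94, 212.3 ]), array([380, 209,   7,   8], dtype=int32))
red 806 [284.76 233.64] ((284.7573547363281, 233.5311279296875), (28.286357879638672, 28.629915237426758), 13.240520477294922)
[0.43724475 0.083925   0.016     ] [0.43855629 0.08507795 0.004     ]
green 838 [226.2  225.73] ((226.21615600585938, 225.87118530273438), (29.274261474609375, 29.406423568725586), 82.40535736083984)
[0.46224796 0.27017922 0.016     ] [0.46381465 0.27323288 0.004     ]
plate ((372.849365234375, 219.53738403320312), (40.423095703125, 59.08671188354492), 71.96571350097656)
[array([ 0.5141, -0.0869,  0.014 ]), array([ 0.5734, -0.269 ,  0.014 ]), array([ 0.4486, -0.3034,  0.014 ]), array([ 0.3915, -0.1246,  0.014 ])] [ 0.48117058 -0.19577755  0.014     ]
```

View pics/crop1.png

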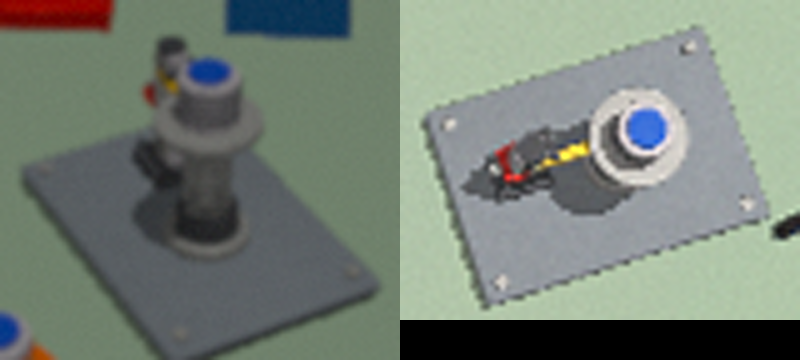

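The crop confirms it: the silver spring with the blue pad stands in the cup, with a grey flange and the yellow and red pointers on the column at its +y side. Next I'll triangulate the pad and take a closer wrist view.

```bash
cat >> h.py <<'E'
YAW=np.deg2rad(18)
def q(deg): # tool x axis direction (deg), tool down
    a=np.deg2rad(deg)/2; return [np.cos(a),np.sin(a),0,0]
E
python3 - <<'E'
from h import *
a=dict(np.load('last_side.npz'));b=dict(np.load('last_top.npz'))
print('tri',tri((a,323.58,222.38),(b,382.94,212.3)),'top',plane(b,382.94,212.3,.124),'side',plane(a,323.58,222.38,.124))
c=np.array([.49,-.225])
for d in(108,-72):
    print(d,kinematics.ik([.47,-.22,.24],q(d)),kinematics.ik([.44,.085,.15],q(d)))
env.close_gripper(20)
try:
    xt=np.array([np.cos(YAW),np.sin(YAW)])
    env.reach([*(c-xt*.05),.24],q(108))
except env.MotionError as e: print(e)
d=snap('wrist','w1.png');s=monitor.sense();print(s['clock'],s['position'],ray(d,320,200),s['finger_gap'])
E
```

```text
tri [ 0.48453427 -0.20991169  0.12366758] top [ 0.48612342 -0.2100521   0.124     ] side [ 0.48273916 -0.21069183  0.124     ]
108 [-6.63821175e-01  2.93058533e-01  1.50138022e+00 -4.44089210e-16
  1.34715390e+00 -9.77980440e-01] [-7.16940341e-02  2.33219637e-01  1.83219622e+00 -4.44089210e-16
  1.07617679e+00 -3.85853299e-01]
-72 [-6.63821175e-01  2.93058533e-01  1.50138022e+00 -4.44089210e-16
  1.34715390e+00  2.16361221e+00] [-7.16940341e-02  2.33219637e-01  1.83219622e+00 -4.44089210e-16
  1.07617679e+00  2.75573935e+00]
2.4583 [ 0.44204517 -0.24128229  0.23990972] (array([ 0.42165216, -0.17784214,  0.38186166]), array([ 0.09081745, -0.25877403, -0.96176858])) -0.0024691312471489413
```

View pics/w1.png

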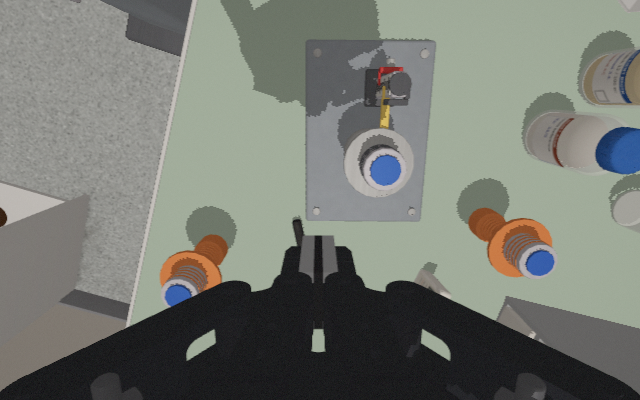

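The wrist view shows the tester square in frame: pad at about (385,170), yellow arm at (385,110), red mark at (390,73), plate corners at about (306,40), (435,40), (420,220) and (306,220). From this I'll refine the pad position and yaw.

Run:
```python
from h import *
d=dict(np.load('last_wrist.npz'))
h=cv2.cvtColor(d['frame'],cv2.COLOR_RGB2HSV)
def cen(lo,hi,b):
    m=cv2.inRange(h,lo,hi);M=np.zeros_like(m);M[b[1]:b[3],b[0]:b[2]]=m[b[1]:b[3],b[0]:b[2]]
    c=max(cv2.findContours(M,0,1)[0],key=cv2.contourArea);return c
c=cen((105,110,60),(125,255,255),(350,140,420,200))
e=cv2.fitEllipse(c);print('pad',e,plane(d,*e[0],.124))
cl=cen((95,10,60),(130,110,200),(295,30,450,225))
r=cv2.approxPolyDP(cv2.convexHull(cl),8,True)[:,0];print(r.tolist())
P=np.array([plane(d,*p.astype(float),.014) for p in r]);print(P.round(4),P.mean(0))
b=dict(np.load('last_top.npz'));print('pad in side/top px predicted',proj(b,plane(d,*e[0],.124)))
for nm,lo,hi in(('Y',(20,120,100),(32,255,255)),('R',(0,150,80),(8,255,255))):
    m=cv2.inRange(h,lo,hi);ys,xs=np.nonzero(m[50:150,350:430]);print(nm,len(xs),xs.min()+350,xs.max()+350,ys.min()+50,ys.max()+50)
```

```text
pad ((385.1553955078125, 169.85897827148438), (28.610931396484375, 29.758241653442383), 40.67668533325195) [ 0.48561833 -0.20944204  0.124     ]
[[388, 41], [378, 126], [340, 139], [307, 117], [308, 40]]
[[ 0.4697 -0.1016  0.014 ]
 [ 0.4892 -0.1816  0.014 ]
 [ 0.4557 -0.2066  0.014 ]
 [ 0.4158 -0.1958  0.014 ]
 [ 0.3946 -0.125   0.014 ]] [ 0.44498912 -0.16212975  0.014     ]
pad in side/top px predicted [382.7353675  212.47286265]
Y 239 380 389 86 128
R 144 378 402 67 84
```

```bash
cat >> h.py <<'E'
PAD=np.array([.4855,-.2095]); QG=q(107.7)
def force(n=5,dt=.02):
    f=[]
    for _ in range(n): env.hold(dt); f.append(monitor.sense()['contact_force'])
    return np.mean(f,0)
E
python3 - <<'E'
from h import *
env.reach([*PAD,.14],QG); env.hold(.2)
f0=force(10); print('base',f0,monitor.sense()['clock'])
hit=env.movel([*PAD,.115],velocity=.012,guard=1.2)
s=monitor.sense(); z=s['position'][2]; F=(force()-f0)[2]; print(hit,z,F,s['position'])
z=min(z,.1245); k=None; log=[]; step=.0004
while hit and F<11.7 and z>.08 and len(log)<70:
    z-=step; env.movel([*PAD,z],velocity=.02)
    Fn=(force(3)-f0)[2]; k=max((Fn-F)/step,200); F=Fn
    step=float(np.clip((12-F)/k*.8,.0003,.004 if F<9.5 else .0015)); log.append((round(z*1e3,2),round(F,2)))
print(log)
a=[]
for i in range(13):
    env.hold(.1); a.append(round((monitor.sense()['contact_force']-f0)[2],2))
print(a); s=monitor.sense(); print(s['clock'],s['position'])
E
```

```text
base [ 0.04438275 -0.2934313   0.16592833] 3.35
True 0.12411829827342537 5.417419971298406 [ 0.48559947 -0.20961197  0.1241183 ]
[(np.float64(123.72), np.float64(5.63)), (np.float64(119.72), np.float64(9.98)), (np.float64(118.24), np.float64(10.2)), (np.float64(116.74), np.float64(10.65)), (np.float64(115.24), np.float64(11.08)), (np.float64(113.74), np.float64(11.2)), (np.float64(112.24), np.float64(11.98))]
[np.float64(11.28), np.float64(12.16), np.float64(11.59), np.float64(11.99), np.float64(11.59), np.float64(11.39), np.float64(11.72), np.float64(10.69), np.float64(11.74), np.float64(10.99), np.float64(12.27), np.float64(11.19), np.float64(11.93)]
8.225 [ 0.48599398 -0.20981495  0.11340354]
```

Run:
```python
from h import *
f0=np.array([.044,-.293,.166])
env.movel([*PAD,.1108],velocity=.01)
a=[]
for i in range(30):
    env.hold(.05); a.append((monitor.sense()['contact_force']-f0)[2])
print(np.mean(a),min(a),max(a),monitor.sense()['position'])
env.movel([*PAD,.14],velocity=.05)
xt=np.array([np.cos(YAW),np.sin(YAW)]);yt=np.array([-xt[1],xt[0]])
env.hold(.2);f=force();print('after',f)
# look at the scale from -x side
best=None
s=monitor.sense();print(s['clock'])
d=snap('wrist','w2.png');e=snap('side')
print(kinematics.ik([*(PAD-xt*.09-yt*.02),.16],q(107.7)))
A=e['frame'][195:270,285:365];A=cv2.resize(A,(800,600)[:2] and (640,600),interpolation=cv2.INTER_CUBIC);cv2.imwrite('pics/s2.png',A[:,:,::-1])
```

```text
12.269581114741465 11.309696484956847 13.185755869590421 [ 0.48599453 -0.20982557  0.11203683]
after [ 0.56741257 -0.30314044  0.34141656]
11.0333
[-8.07678407e-01  2.87139327e-01  1.73047589e+00 -4.44089210e-16
  1.12397743e+00 -1.11660168e+00]
```

View pics/s2.png

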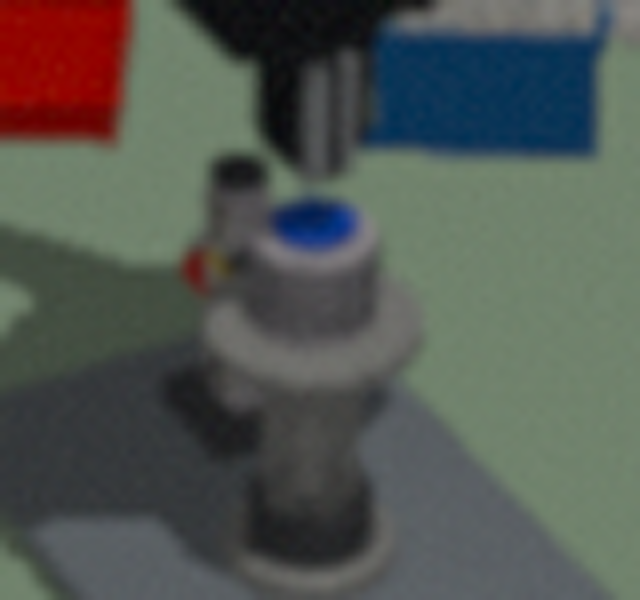

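View pics/w2.png

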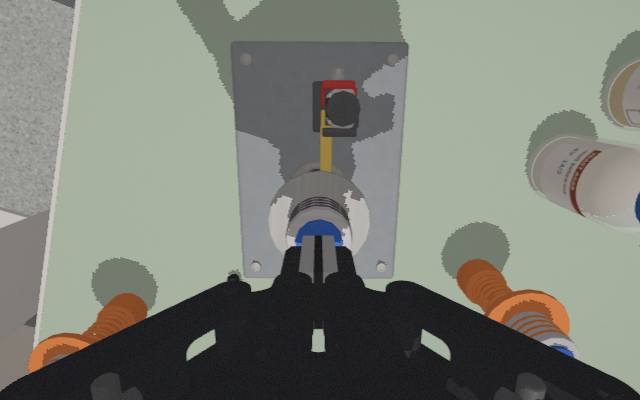

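The side crop shows the red mark at about (200,270) and the yellow pointer tip at about (222,262) in the crop. They're too close to call. The wrist view from above shows the red at (339,85) and the yellow arm at (327,140), running beside the column. I need a low, close wrist view of the scale from its -x side.

Run:
```python
from h import *
from scipy.spatial.transform import Rotation as Ro
d=dict(np.load('last_wrist.npz')); s=monitor.sense()
Rt=Ro.from_quat(s['ee_rot']).as_matrix(); C=-d['view'][:3,:3].T@d['view'][:3,3]
co=Rt.T@(C-s['position']); Rc=Rt.T@d['view'][:3,:3].T   # camera in tool
print(co.round(4),Rc.round(3).tolist())
np.savez('cam.npz',co=co,Rc=Rc)
T=np.array([*(PAD+.064*np.array([-np.sin(YAW),np.cos(YAW)])-.008*np.array([np.cos(YAW),np.sin(YAW)])),.085])
out=[]
for az in(-20,0,18,35):
  for el in(15,25,35,45):
    for D in(.2,.26,.32):
      for roll in(0,90,180,270):
        a,e=np.deg2rad([az,el]); f=np.array([np.cos(a)*np.cos(e),np.sin(a)*np.cos(e),-np.sin(e)])
        r=np.array([np.sin(a),-np.cos(a),0]); dn=np.cross(f,r)
        Rw=np.column_stack([r,dn,f])@Ro.from_euler('z',roll,degrees=True).as_matrix()
        R=Rw@Rc.T; p=T-f*D-R@co
        qq=Ro.from_matrix(R).as_quat(); k=kinematics.ik(p,qq)
        if k is not None: out.append((el,az,D,roll,p.round(3).tolist(),R[:,2].round(2).tolist(),np.round(k,2).tolist()))
print(len(out))
for o in sorted(out)[:24]: print(o)
```

```text
[ 0.0666 -0.     -0.1418] [[0.001, -0.965, -0.261], [1.0, 0.001, 0.001], [-0.001, -0.261, 0.965]]
122
(15, 0, 0.2, 0, [0.407, -0.151, 0.07], [1.0, 0.0, 0.0], [-1.36, 1.07, 2.51, 1.76, 1.66, -2.0])
(15, 0, 0.2, 180, [0.421, -0.151, 0.123], [0.86, -0.0, -0.5], [-1.13, 0.22, 2.5, 1.74, 0.91, 2.06])
(15, 18, 0.2, 0, [0.409, -0.167, 0.07], [0.95, 0.31, 0.0], [-1.38, 0.94, 2.31, 1.45, 1.56, -1.67])
(15, 18, 0.2, 180, [0.423, -0.163, 0.123], [0.82, 0.27, -0.5], [-1.21, 0.31, 2.33, 1.34, 1.09, 2.14])
(15, 18, 0.2, 270, [0.425, -0.191, 0.097], [0.81, 0.54, -0.25], [-1.28, 0.67, 2.11, 1.2, 1.44, -2.72])
(15, 18, 0.26, 0, [0.354, -0.185, 0.086], [0.95, 0.31, 0.0], [-1.59, 0.89, 2.35, 1.24, 1.54, -1.67])
(15, 18, 0.26, 180, [0.368, -0.181, 0.139], [0.82, 0.27, -0.5], [-1.41, 0.23, 2.37, 1.16, 1.2, 2.14])
(15, 18, 0.26, 270, [0.369, -0.209, 0.112], [0.81, 0.54, -0.25], [-1.44, 0.61, 2.15, 1.06, 1.5, -2.73])
(15, 18, 0.32, 0, [0.299, -0.203, 0.102], [0.95, 0.31, 0.0], [-1.79, 0.84, 2.37, 1.04, 1.54, -1.62])
(15, 18, 0.32, 180, [0.313, -0.199, 0.154], [0.82, 0.27, -0.5], [-1.62, 0.16, 2.39, 0.98, 1
[... 743 characters left out ...]
, [0.38, -0.206, 0.139], [0.71, 0.5, -0.5], [-1.34, 0.38, 2.12, 0.97, 1.36, 2.18])
(15, 35, 0.26, 270, [0.39, -0.232, 0.112], [0.61, 0.75, -0.25], [-1.31, 0.72, 1.86, 0.91, 1.66, -2.62])
(15, 35, 0.32, 0, [0.321, -0.247, 0.102], [0.82, 0.57, 0.0], [-1.58, 0.84, 2.04, 0.97, 1.73, -1.35])
(15, 35, 0.32, 90, [0.311, -0.221, 0.128], [0.91, 0.32, -0.25], [-1.7, 0.51, 2.34, 1.06, 1.45, 0.19])
(15, 35, 0.32, 180, [0.333, -0.239, 0.154], [0.71, 0.5, -0.5], [-1.48, 0.36, 2.09, 0.86, 1.46, 2.17])
(15, 35, 0.32, 270, [0.343, -0.265, 0.128], [0.61, 0.75, -0.25], [-1.42, 0.69, 1.83, 0.82, 1.74, -2.62])
(25, -20, 0.2, 90, [0.429, -0.111, 0.104], [0.73, -0.54, -0.41], [-0.38, 0.4, 2.54, 3.43, 0.95, -0.18])
```

Run:
```python
from h import *
from scipy.spatial.transform import Rotation as Ro
c=np.load('cam.npz');co,Rc=c['co'],c['Rc']
T=np.array([*(PAD+.064*np.array([-np.sin(YAW),np.cos(YAW)])-.008*np.array([np.cos(YAW),np.sin(YAW)])),.085])
a,e,D=np.deg2rad(30),np.deg2rad(22),.24
f=np.array([np.cos(a)*np.cos(e),np.sin(a)*np.cos(e),-np.sin(e)]);r=np.array([np.sin(a),-np.cos(a),0]);dn=np.cross(f,r)
R=np.column_stack([r,dn,f])@Ro.from_euler('z',90,degrees=True).as_matrix()@Rc.T
p=T-f*D-R@co; qq=Ro.from_matrix(R).as_quat()
env.movel([*PAD,.25],velocity=.2)
env.reach([.38,-.22,.27],QG)
ok=False
for up in(.1,.06,.03):
    if kinematics.ik(p+[0,0,up],qq) is not None:
        env.reach(p+[0,0,up],qq); ok=True; break
print(up,ok,kinematics.ik(p,qq),p)
if ok: env.movel(p,velocity=.1)
env.hold(.2)
d=snap('wrist'); I=cv2.rotate(d['frame'],cv2.ROTATE_90_CLOCKWISE); 
cv2.imwrite('pics/w3.png',cv2.resize(d['frame'],(800,500))[:,:,::-1])
print(monitor.sense()['clock'],monitor.sense()['position'],proj(d,T),proj(d,T+[0,0,.02]))
```

```text
0.1 True [-1.4494439   0.41116239  2.47132383  1.35917815  1.2442664   0.16785808] [ 0.37571935 -0.16719901  0.11722766]
15.25 [ 0.37574235 -0.16726822  0.11743101] [317.86523848 193.32447431] [290.321575   193.23528571]
```

View pics/w3.png

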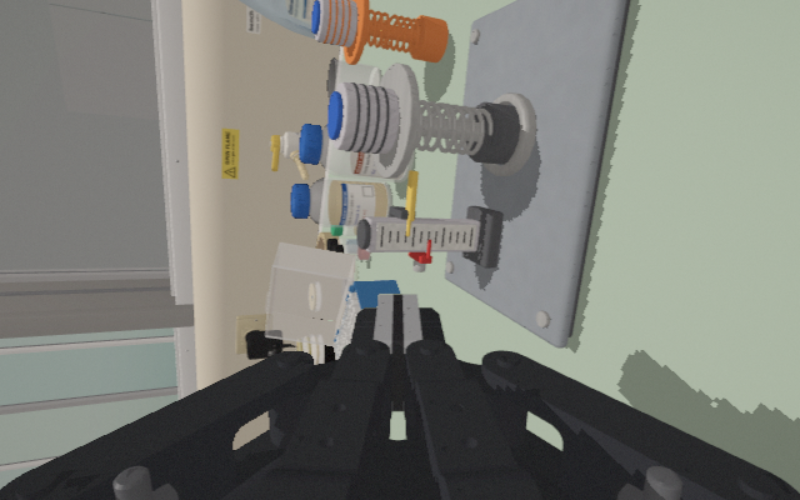

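In the wrist view "up" is left. The yellow pointer on the scale is at about (411,225), and the red mark's tip is at about (428,245). An enlarged crop of the tips will settle it.

Run:
```python
from h import *
d=dict(np.load('last_wrist.npz'))
I=cv2.rotate(d['frame'][130:220,270:410],cv2.ROTATE_90_CLOCKWISE)
cv2.imwrite('pics/c3.png',cv2.resize(I[20:100],(630,560),interpolation=cv2.INTER_NEAREST)[:,:,::-1])
h=cv2.cvtColor(d['frame'],cv2.COLOR_RGB2HSV)
xt=np.array([np.cos(YAW),np.sin(YAW),0]);yt=np.array([-xt[1],xt[0],0]);o=np.array([*PAD,0])
for nm,lo,hi in(('Y',(20,120,80),(32,255,255)),('R',(0,150,60),(8,255,255))):
    m=cv2.inRange(h,lo,hi)[130:220,300:400]; ys,xs=np.nonzero(m);ys+=130;xs+=300
    for v in sorted(set(ys)): 
        k=xs[ys==v]; z=[]
        for u in(k.min()-.5,k.max()+.5):
            c,r=ray(d,u,float(v)); t=((o-xt*.009-c)@xt)/(r@xt); P=c+r*t; z.append((round((P-o)@yt*1e3,1),round(P[2]*1e3,1)))
        print(nm,v,k.min(),k.max(),z)
```

```text
Y 137 328 333 [(np.float64(25.0), np.float64(81.7)), (np.float64(24.7), np.float64(77.3))]
Y 138 328 333 [(np.float64(25.7), np.float64(81.6)), (np.float64(25.4), np.float64(77.2))]
Y 139 327 333 [(np.float64(26.4), np.float64(82.3)), (np.float64(26.1), np.float64(77.1))]
Y 140 327 333 [(np.float64(27.0), np.float64(82.2)), (np.float64(26.7), np.float64(77.1))]
Y 141 327 333 [(np.float64(27.7), np.float64(82.2)), (np.float64(27.4), np.float64(77.0))]
Y 142 327 333 [(np.float64(28.4), np.float64(82.1)), (np.float64(28.1), np.float64(77.0))]
Y 143 327 333 [(np.float64(29.0), np.float64(82.1)), (np.float64(28.7), np.float64(76.9))]
Y 144 327 333 [(np.float64(29.7), np.float64(82.0)), (np.float64(29.4), np.float64(76.8))]
Y 145 327 333 [(np.float64(30.4), np.float64(81.9)), (np.float64(30.1), np.float64(76.8))]
Y 146 327 333 [(np.float64(31.0), np.float64(81.9)), (np.float64(30.8), np.float64(76.7))]
Y 147 327 333 [(np.float64(31.7), np.float64(81.8)), (np.float64(31.4), np.float64(76.6))]
Y 148 327 333 [(np.float64(32.4), np.float64(81.8)), (np.float64(32.1), np.float64(76.6))]
Y 149 32
[... 4660 characters left out ...]
70.7), np.float64(78.3)), (np.float64(70.8), np.float64(65.0))]
R 204 328 343 [(np.float64(71.5), np.float64(77.4)), (np.float64(71.6), np.float64(64.9))]
R 205 329 344 [(np.float64(72.2), np.float64(76.6)), (np.float64(72.3), np.float64(64.0))]
R 206 331 344 [(np.float64(72.9), np.float64(75.0)), (np.float64(73.1), np.float64(63.9))]
R 207 332 344 [(np.float64(73.7), np.float64(74.1)), (np.float64(73.8), np.float64(63.9))]
R 208 333 344 [(np.float64(74.4), np.float64(73.3)), (np.float64(74.5), np.float64(63.8))]
R 209 335 344 [(np.float64(75.2), np.float64(71.7)), (np.float64(75.3), np.float64(63.7))]
R 210 337 343 [(np.float64(75.9), np.float64(70.0)), (np.float64(76.0), np.float64(64.4))]
```

View pics/c3.png

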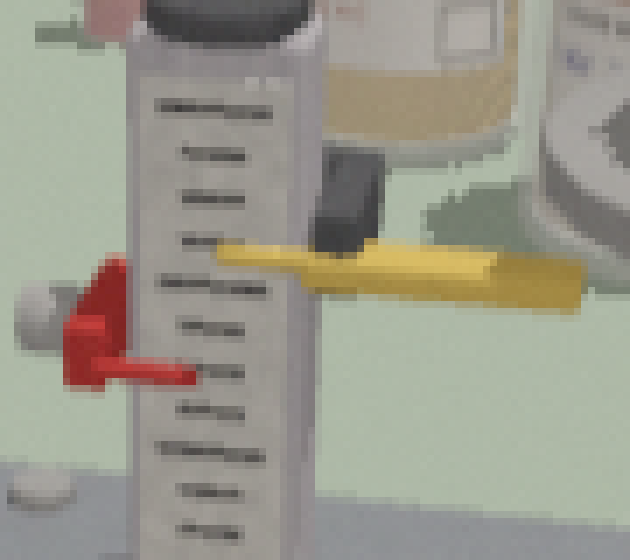

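The crop shows the yellow tip on the scale well above the red tip. Measured on the column front, the pointer is at about 80 mm and the mark at about 66 mm. The spring is good, so it goes in the green tray. Next I'll grip and lift it.

Run:
```python
from h import *
p=np.array(monitor.sense()['position'])
env.movel(p+[0,0,.1],velocity=.15)
env.reach([.38,-.22,.27],QG)
env.reach([*PAD,.20],QG); env.release()
env.movel([*PAD,.0967],velocity=.08,guard=6)
env.hold(.2); s=monitor.sense(); print(s['position'],s['clock']); f0=force()
env.close_gripper(60); env.hold(.2); s=monitor.sense(); print(s['finger_gap'],s['gripper_force'],force()-f0)
hit=env.movel([*PAD,.127],velocity=.05); env.hold(.2)
s=monitor.sense();print(s['clock'],s['position'],s['finger_gap'],force()-f0)
e=snap('side');w=snap('wrist')
env.movel([*PAD,.23],velocity=.12)
e=snap('side')
I=np.hstack([cv2.resize(e['frame'][140:290,260:400],(373,400)),cv2.resize(w['frame'],(427,267)).repeat(1,0)[:267] if 0 else np.vstack([cv2.resize(w['frame'],(427,267)),np.zeros((133,427,3),np.uint8)])])
cv2.imwrite('pics/l1.png',I[:,:,::-1])
print(kinematics.ik([.463,.271,.23],QG),kinematics.ik([.463,.271,.085],QG),monitor.sense()['clock'])
```

```text
[ 0.48560288 -0.20957159  0.09696667] 20.575
0.379136336792451 59.40349638462067 [-0.27708436  0.71930099  4.64497926]
22.4333 [ 0.48538352 -0.20943114  0.12673185] 0.38278044640528247 [-0.00679939 -0.30155953 -3.00475963]
[ 3.11031676e-01  3.39173676e-01  1.46506723e+00 -4.44089210e-16
  1.33735174e+00  2.10839792e-03] [ 3.11031676e-01  4.97772674e-01  1.64079617e+00 -4.44089210e-16
  1.00302381e+00  2.10839792e-03] 23.675
```

View pics/l1.png

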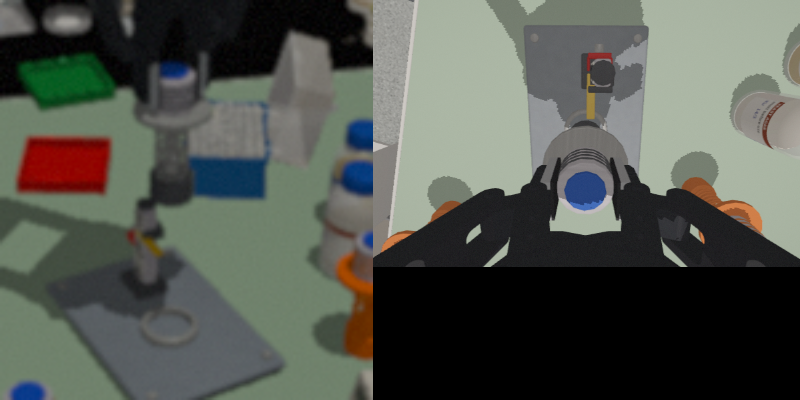

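Left: the spring is lifted upright and clear of the cup, with the column and pointer undisturbed. Right: the grip is centred on the knob. Moving to the green tray.

Run:
```python
from h import *
G=[.463,.271]
env.movel([*G,.23],velocity=.15)
env.movel([*G,.10],velocity=.12); env.hold(.2); f0=force()
z=monitor.sense()['position'][2]
hit=env.movel([*G,.083],velocity=.015,guard=2.5)
s=monitor.sense();print(hit,s['position'],force()-f0,s['clock'])
e=snap('side')
env.release(); env.hold(.2)
env.movel([*G,.20],velocity=.1); env.hold(.2)
w=snap('wrist');e2=snap('side');print(monitor.sense()['clock'])
I=np.hstack([cv2.resize(e2['frame'][110:210,225:345],(400,333)),cv2.resize(w['frame'],(400,250)) if 0 else cv2.resize(w['frame'][:334],(400,333))])
cv2.imwrite('pics/p1.png',I[:,:,::-1])
```

```text
True [0.46303588 0.27100651 0.08697758] [-0.81712463  0.51121229  8.4059817 ] 29.3833
31.875
```

View pics/p1.png

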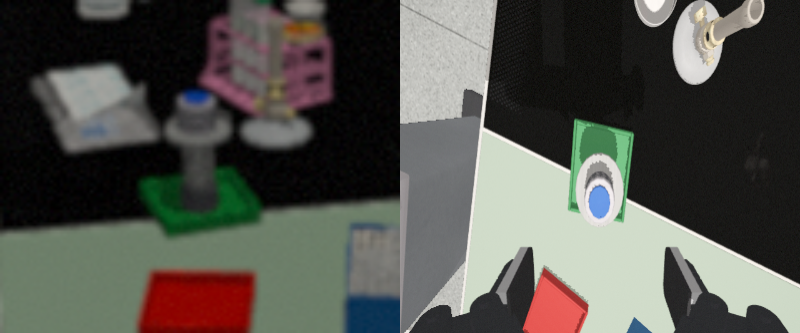

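The spring stands upright in the middle of the green tray, the gripper is clear, and the clock reads 32 s. Handing in.

```bash
python3 -c "
from h import *
print(job.hand_in())"
```

```text
the job is handed in; nothing more can be done
None
```

The spring held about 12.3 N for 1.5 s and left the pointer about 14 mm above the red mark, so it is good; it now stands upright in the green tray, and I handed the job in at about 32 s.

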